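# Hold a cleaned earbud over the sanitising lamp with tongs

### The job

Take the spring tongs from their wooden rest and use them to pick the blue earbud out of the white dish, so that nothing but the tongs touches it. Carry it to the round lamp with the violet window and finish while holding it: keep the earbud still in the closed tongs above the middle of the window, about 8 cm over the glass, not put down or let go. Leave the dish and everything else standing where it is.

Things in the scene. Friction and masses are not known exactly. Their poses are not given: they have to be found in the camera images.
- tongs_grip (a point): grip place of the loose spring tongs (85 g, near their centre of mass): midway between the two green grips (49 mm over both when open, 24 mm high, 62 mm above the shelf at the start). x points along the tongs to the tips, y to the sprung arm, z up. Two upright steel arms, 24 mm high; the one at -y is rigid and has a flat grip 44 mm long, the one at +y has a round-faced grip
- tongs_tips (a point): point 75 mm ahead of the grip place, 28 mm below it, 11 mm off the rigid arm's inner face: half-way up the two green tip paddles (each 30 mm long, 40 mm high, 4 mm thick, ending 20 mm below this point). Gap between paddles: 46 mm open, shrinking 2 mm per mm of squeeze at the grips; 22 mm when the arms are parallel, and this point is then midway
- tongs_arm (a joint): closing angle of the tongs' sprung arm, rad: 0 open, 0.16 arms parallel (tips 22 mm apart, closed on the earbud), 0.24 at most (tips 10 mm apart); the hinge is 75 mm behind the grip place. 49 mm over the grips at 0, 37 mm at 0.16. The spring pushes back at the grips with 4 N at 0 and 12 N at 0.16, so a squeeze to 43 or 44 mm carries the tongs with the tips still about 35 mm apart; a harder squeeze closes them on the item
- tongs_rest: fixed wooden rest under the tongs, origin at its underside below the grip place, x along the tongs: a base 130 x 80 x 8 mm and two cross bars 16 mm thick, 50 mm high with 6 mm lips at their ends, centred 56 mm behind and 46 mm ahead of the origin; the fingers have 86 mm of free space between the bars
- earbud_center (a point): the blue earbud (15 g) standing in the dish, tip up, this point at its centre half-way up, 12 mm above its flat foot: a round body 22 mm in diameter and 14 mm high, then a narrow black tip 13 mm in diameter up to 24 mm. z up
- dish: loose shallow white ceramic dish (0.4 kg), origin at the centre of its underside: flat inner floor 5 mm above the shelf, about 140 mm across, rim 176 mm across and 16 mm high
- lamp_window (a point): centre of the violet window on top of the fixed white round sanitising lamp (90 mm in diameter), 30 mm above the shelf; the window is 68 mm across
- case: bystander: loose navy round charging case, 72 mm in diameter, 41 mm high, origin at its underside
- flashlight: bystander: loose aluminium flashlight standing on its head, 34 mm in diameter, 108 mm high, origin at its underside
- tip_holder: bystander: loose wooden ear-tip holder, 50 x 130 x 36 mm, origin at its underside
- jar: bystander: loose glass jar, 56 mm in diameter, 75 mm high, origin at its underside
- tongs: the same loose tongs as tongs_grip: origin 12 mm below and 6.5 mm to the -y side of that point, same axes
- earbud: the same earbud, origin at the centre of its foot
Not all that is in view belongs to the job. Leave any turquoise look-alike of the tongs alone. Several things have the shape of the dish; the one meant has the colours described above.

How it is judged:
By the outcome, as a careful person would: the job done as asked, in the order asked, and still so for the second after the job is handed in, while the arm keeps its last pose, push and grip.
It also fails if it takes over 42 s, if anything falls off the work surface, if the arm or the gripper's body presses on something with over 40 N, if the wrist force passes 120 N, or if a joint passes its speed limit or range.

### The arm

A 7-joint arm with a two-finger parallel gripper is mounted at the origin on the work surface. World frame = base frame: x ahead of the robot, y to its left, z up, the work surface at z = 0. Lengths are in m, angles in degrees, forces in N, time in s.
With the tool pointing down it reaches from about 0.425 to 0.875 m from the base axis. Payload 4.7 kg.
Tool frame: the origin (TCP) lies between the finger pads; the fingertips stand 22 mm ahead of it and the grasp point (between the pads) lies 3 mm ahead of it; z points along the fingers, y is the line along which they close (so a half turn about z gives the same grasp; the last joint's range is limited). The gripper opens to 87 mm and grips with 3 to 60 N. Pads are 19 mm wide; open, the fingers measure 117 mm over their backs; the gripper's body (75 mm by 190 mm) begins 51 mm behind the grasp point.
Start: joints at [64.807, 18.392, -4.016, 83.108, 1.295, 78.541, -3.26], TCP at [0.285, -0.584, 0.21] pointing down, gripper open.
Joint ranges: [-163.93, 163.93], [-17.29, 119.83], [-79.2, 71.16], [3.27, 140.29], [-89.18, 269.18], [5.43, 117.66], [-154.24, 154.24]. Speed limits (degrees/s): [147.25, 147.25, 180, 180, 180, 180, 180].

### API

Orientations are given as [roll, pitch, yaw] about the fixed x, y, z axes, in that order (R = Rz(yaw) Ry(pitch) Rx(roll)).
In Python, from cell import env gives the robot as it stands.
- The arm moves only by the tool drive_tool, never from a script. Its argument "moves" is a list of rows, each a list of 3 entries, a list of its own where there are three numbers: the shift along the tool's x, y, z in mm, then the turn, a rotation vector about the tool's x, y, z in rad, then the closure, from 0 (fully open) to 1 (shut). In form: [[[x, y, z], [wx, wy, wz], jaw], ...]. A call has 1 to 12 rows; each row shifts and turns the commanded pose from where the row before left it, along the tool's axes as they then stand; what a row does not reach is not made up. A row lasts 1/12 s, in which the tool goes at most 41.7 mm and 7.16 degrees, less where a joint would pass 70% of its speed; a pose out of reach is approached as far as the arm can. A call with a gripper value outside its range is refused whole. The fingers move at their own pace and stop on an object; "newtons" is the grip in N (left out, the last holds). Time passes only in rows, so rows that do not move let the fingers close. It gives the time, the measured TCP pose, the force, the opening and the grip force at its end, in the units of the state.
- env.get_obs(): the state, without advancing time (a new reading comes with each control period).
- env.read_camera(name): name is "side" or "top" or "wrist"; returns (picture, depth): 400x640x3 uint8, blue, green, red; 400x640 float32, m along the optical axis (not along the pixel's ray), 0 where there is no reading.
- env.get_calibration(name): a dict with "fx", "fy", "cx", "cy" (pixels), "k1" (the pictures are not rectified: a ray, as slopes to the right and down, at radius r is drawn at 1 + k1 r^2 times it, then the intrinsics apply), "T" (4x4, takes a point from camera to world coordinates). Camera axes: x right, y down, z forward; pixel columns grow to the right and rows downward; lengths in m; the calibration is good to about 2 mm. A picture is of the moment at which its call begins: read the wrist's pose just before it. get_calibration takes no time and is no camera call; for the wrist camera it gives the pose at the moment of the call.
- env.sign_off(): hands the job in; it is judged then, once.
The state is a dict: "time_s": time; "qpos": joint angles; "joint_velocities": joint speeds; "effort": joint torques, N m; "tool_pos": TCP position; "tool_rot": TCP orientation; "force": force on the tool from outside, world axes, zero at the start; "wrist_torque": the same for the moment, N m; "grip_width": finger opening in m; "grasp_force": force on a finger pad.
Only numpy, scipy, OpenCV 4.12 (cv2) and the standard library are available. Lean on these libraries where they do the work, as an engineer would, in place of code of your own. Each camera call takes 0.05 s, during which the arm holds its last target. There are 200 camera calls.

## Working session

There is one attempt and no reset: what is moved stays moved. The work goes in short steps, Python scripts to look and compute and a tool call to move; the robot and the scene stay as the last step left them, time stands still between calls to the robot, and variables do not carry over. Pictures are saved under pics/ and viewed, at most 10 in all, crops included, and the job is handed in when it is done.

Besides the shell and the picture viewer there is one more tool, called after "Call:" in YAML: its name, and indented under it one key for each argument. drive_tool: Moves the arm, as the interface text tells. Its arguments: {"type":"object","properties":{"moves":{"type":"array"},"newtons":{"type":"number"}},"required":["moves"]}

```bash
mkdir -p pics
cat > h.py <<'E'
import numpy as np,cv2
from cell import env
def shot(n,f):
    c=env.get_calibration(n);p,d=env.read_camera(n);cv2.imwrite(f'pics/{f}.png',p);np.savez(f'{f}.npz',d=d,p=p,**{k:np.array(v) for k,v in c.items()});return c,p,d
def load(f):
    z=np.load(f'{f}.npz');return z,z['p'],z['d']
def cloud(c,d):
    h,w=d.shape;v,u=np.mgrid[:h,:w].astype(float)
    xd=(u-c['cx'])/c['fx'];yd=(v-c['cy'])/c['fy'];x,y=xd.copy(),yd.copy()
    for _ in range(10):
        s=1+c['k1']*(x*x+y*y);x,y=xd/s,yd/s
    T=np.array(c['T']);P=np.stack([x*d,y*d,d],-1)@T[:3,:3].T+T[:3,3]
    P[d<=0]=np.nan;return P
E
python3 - <<'E'
from h import *
print(env.get_obs())
for n in('top','side'):
    c,p,d=shot(n,n+'0');print(n,np.array(c['T']).round(3),c['fx'])
E
```

```text
{'time_s': 0.0, 'qpos': array([64.80761193, 18.43923355, -4.01532839, 83.1773787 ,  1.29589642,
       78.54080308, -3.26107549]), 'joint_velocities': array([-0.06229218, -0.08312161,  0.0059498 ,  0.04340524,  0.03446815,
       -0.01029239,  0.00681231]), 'effort': array([-6.14733472e-04, -4.91293466e+01, -4.04393105e-01, -3.12529528e+01,
       -6.38757111e-02,  4.38136014e-02,  1.57384120e-04]), 'tool_pos': array([ 0.28462636, -0.5837032 ,  0.20903785]), 'tool_rot': array([-1.79887881e+02,  6.83444958e-03,  2.60011100e+01]), 'force': array([ 0.24190433, -0.11710128,  0.86855465]), 'wrist_torque': array([-0.00905561,  0.00748709, -0.05731834]), 'grasp_force': 0.0, 'grip_width': 0.08682071711957627}
top [[ 0.021 -0.98   0.199  0.32 ]
 [-1.    -0.019  0.01   0.034]
 [-0.006 -0.199 -0.98   1.217]
 [ 0.     0.     0.     1.   ]] 448.1390354460533
side [[-0.733 -0.392  0.556 -0.253]
 [-0.68   0.392 -0.619  0.911]
 [ 0.024 -0.832 -0.554  0.88 ]
 [ 0.     0.     0.     1.   ]] 515.3110603117616
```

View pics/top0.png

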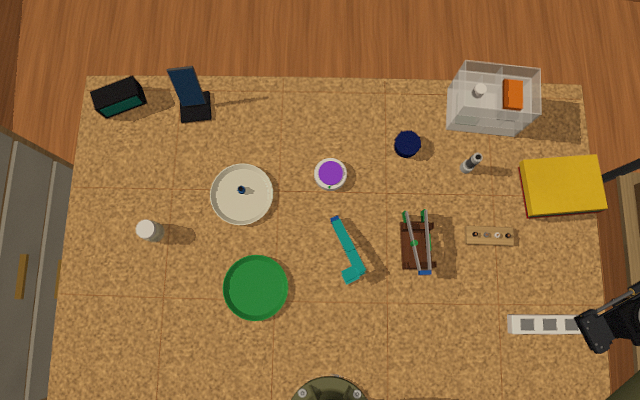

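View pics/side0.png

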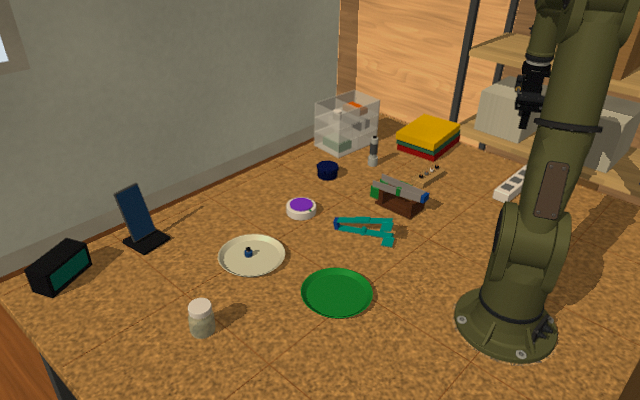

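The top view shows the steel tongs with green grips on the brown rest at (418,242), with the hinge at (424,272) and the tips towards the top. There are two dish shapes. The white one at (241,194) holds the blue earbud; the green one at (256,288) is empty. The white one fits the description. The violet-window lamp is at (331,173). The turquoise look-alike at (348,250) is not to be touched. I'll confirm in an enlarged crop.

Run:
```python
from h import *
z,p,d=load('top0');P=cloud(z,d)
a=cv2.resize(p[195:285,385:475],(540,540),interpolation=cv2.INTER_CUBIC);b=cv2.resize(p[160:230,205:245+5],(257,400));b=cv2.resize(p[160:230,207:277],(256,256),interpolation=cv2.INTER_CUBIC)
o=np.zeros((540,796,3),np.uint8);o[:,:540]=a;o[:256,540:]=b
cv2.imwrite('pics/crop.png',o)
hsv=cv2.cvtColor(p,cv2.COLOR_BGR2HSV)
def st(n,m,roi):
    u0,v0,u1,v1=roi;M=np.zeros_like(m);M[v0:v1,u0:u1]=m[v0:v1,u0:u1]
    k,l,s,c=cv2.connectedComponentsWithStats(M.astype(np.uint8))
    for i in range(1,k):
        if s[i,4]>5:
            Q=P[l==i];print(n,s[i].tolist(),c[i].round(1),np.nanmedian(Q,0).round(4),'ctr',((np.nanmax(Q,0)+np.nanmin(Q,0))/2).round(4))
H,S,V=[hsv[...,i].astype(int) for i in range(3)]
st('green',(H>45)&(H<85)&(S>90)&(V>40),(385,195,475,290))
st('blue',(H>95)&(H<125)&(S>120),(385,195,475,290))
st('violet',(H>125)&(H<150)&(S>100),(300,150,360,200))
st('bud',(H>95)&(H<125)&(S>80),(225,175,260,210))
st('dish',(S<75)&(V>130),(200,155,285,230))
st('case',(H>105)&(H<130)&(S>120),(385,120,430,165))
for f in ['top']: 
    print('flashlight',P[152:175,460:485].reshape(-1,3)[np.nanargmax(P[152:175,460:485,2])])
```

```text
green [421, 209, 4, 13, 36] [422.1 215.5] [ 0.5322 -0.2423  0.0343] ctr [ 0.5323 -0.2427  0.0361]
green [402, 211, 4, 12, 30] [403.9 216.4] [ 0.5273 -0.1921  0.042 ] ctr [ 0.5263 -0.1923  0.0461]
green [429, 234, 2, 16, 16] [429.8 241.5] [ 0.4581 -0.2515  0.0749] ctr [ 0.4579 -0.2508  0.0745]
green [410, 240, 8, 6, 36] [413.7 242.7] [ 0.4534 -0.2104  0.0735] ctr [ 0.4546 -0.2106  0.0664]
blue [419, 270, 12, 5, 45] [424.4 272.1] [ 0.38   -0.2351  0.0736] ctr [ 0.38   -0.2364  0.0719]
violet [319, 161, 24, 24, 445] [330.3 172.6] [0.6473 0.006  0.0304] ctr [0.648  0.005  0.0306]
bud [238, 186, 7, 8, 29] [241.3 189.9] [0.5951 0.2474 0.0195] ctr [0.5979 0.2503 0.0215]
dish [210, 164, 63, 61, 2983] [241.1 194. ] [0.5871 0.2516 0.0064] ctr [0.5873 0.2514 0.0103]
case [395, 131, 26, 27, 534] [407.  143.8] [ 0.7309 -0.2049  0.0413] ctr [ 0.7349 -0.2066  0.0264]
flashlight [ 0.67273981 -0.37767165  0.11102934]
```

View pics/crop.png

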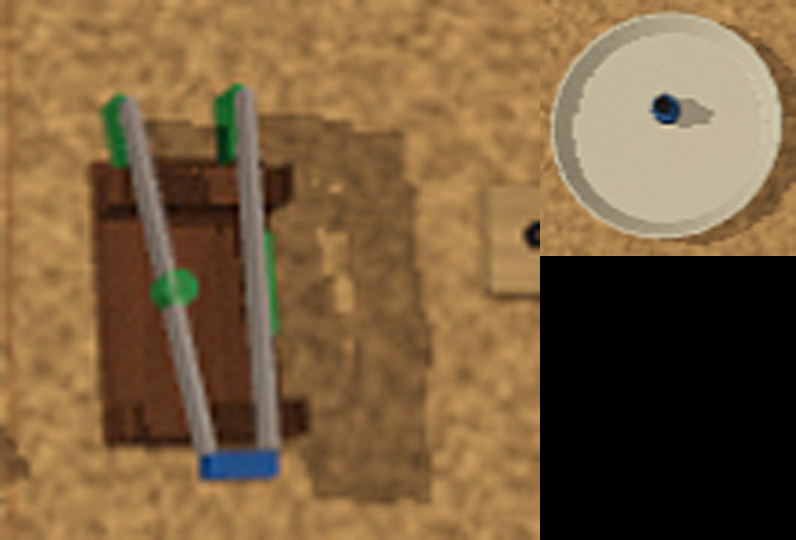

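The crop confirms it: steel tongs with green grips on the rest, sprung round-grip arm on the left, and the blue earbud with its black tip in the white dish. Next I work out the pose for a close wrist look.

```bash
cat >> h.py <<'E'
from scipy.spatial.transform import Rotation as Ro
def delta(pos,yaw):
    o=env.get_obs();R=Ro.from_euler('xyz',o['tool_rot'],degrees=True);T=Ro.from_euler('xyz',[180,0,yaw],degrees=True)
    print('t',o['time_s'],'at',o['tool_pos'].round(4),o['tool_rot'].round(2),'w',o['grip_width'],'f',o['grasp_force'])
    print('shift first mm',(R.inv().apply(np.array(pos)-o['tool_pos'])*1e3).round(1),'then turn',(R.inv()*T).as_rotvec().round(4),'shift in end axes',(T.inv().apply(np.array(pos)-o['tool_pos'])*1e3).round(1))
E
python3 - <<'E'
from h import *
z,p,d=load('top0');P=cloud(z,d)
hsv=cv2.cvtColor(p,cv2.COLOR_BGR2HSV)
m=np.zeros(d.shape,bool);m[208:270,415:440]=1
m&=(hsv[...,1]<60)&(P[...,2]>.064)&(P[...,2]<.085)
Q=P[m];vx,vy,x0,y0=cv2.fitLine(Q[:,:2].astype(np.float32),cv2.DIST_HUBER,0,.01,.01).ravel()
print(len(Q),np.degrees(np.arctan(vy/vx)),x0,y0,Q[:,2].mean())
delta([.455,-.229,.23],4)
c=env.get_calibration('wrist');o=env.get_obs();T=np.array(c['T']);R=Ro.from_euler('xyz',o['tool_rot'],degrees=True).as_matrix()
print(R.T@(T[:3,3]-o['tool_pos']),R.T@T[:3,:3])
E
```

```text
187 2.8192391 0.44889343 -0.24754807 0.07213059874577492
t 0.1 at [ 0.2847 -0.5838  0.2092] [-1.799e+02  1.000e-02  2.600e+01] w 0.08677621544221042 f 0.0
shift first mm [ 308.6 -244.2  -20.4] then turn [-0.0017  0.0004  0.3841] shift in end axes [ 194.7 -342.   -20.8]
[ 0.07281965 -0.00060291 -0.17309788] [[ 1.20224254e-04 -9.64877269e-01 -2.62701048e-01]
 [ 9.99999635e-01 -1.06230387e-04  8.47821117e-04]
 [-8.45950159e-04 -2.62701054e-01  9.64876904e-01]]
```

Call:
drive_tool:
  moves:
    - [[30.9,-24.4,-2],[0,0,0],0]
    - [[30.9,-24.4,-2],[0,0,0],0]
    - [[30.9,-24.4,-2],[0,0,0],0]
    - [[30.9,-24.4,-2],[0,0,0],0]
    - [[30.9,-24.4,-2],[0,0,0],0]
    - [[30.9,-24.4,-2],[0,0,0],0]
    - [[30.9,-24.4,-2],[0,0,0],0]
    - [[30.9,-24.4,-2],[0,0,0],0]
    - [[30.9,-24.4,-2],[0,0,0],0]
    - [[30.9,-24.4,-2],[0,0,0],0]

```text
time_s: 0.93
tool_pos: [0.4559, -0.2275, 0.23]
tool_rot: [180.0, 0.0, 26.0]
force: [-0.1, 0.3, 0.2]
grip_width: 0.0868
grasp_force: 0.0
```

Call:
drive_tool:
  moves:
    - [[0,0,0],[0,0,0.1],0]
    - [[0,0,0],[0,0,0.1],0]
    - [[0,0,0],[0,0,0.1],0]
    - [[0,0,0],[0,0,0.1],0]
    - [[0,0,0],[0,0,0],0]
    - [[0,0,0],[0,0,0],0]
    - [[0,0,0],[0,0,0],0]

```text
time_s: 1.52
tool_pos: [0.4555, -0.2294, 0.2299]
tool_rot: [-180.0, 0.0, 3.2]
force: [0.0, 0.5, 0.5]
grip_width: 0.0867
grasp_force: 0.0
```

Run:
```python
from h import *
delta([.455,-.229,.23],3)
c,p,d=shot('wrist','w1');P=cloud(c,d)
hsv=cv2.cvtColor(p,cv2.COLOR_BGR2HSV);H,S,V=[hsv[...,i].astype(int) for i in range(3)]
k,l,s,ct=cv2.connectedComponentsWithStats(((H>45)&(H<85)&(S>90)&(V>40)).astype(np.uint8))
for i in range(1,k):
    if s[i,4]>40:
        Q=P[l==i];Q=Q[~np.isnan(Q[:,0])];print(ct[i].round(0),s[i,4],Q.min(0).round(4),Q.max(0).round(4),np.median(Q,0).round(4))
m=(S<60)&(P[...,2]>.068)&(P[...,2]<.08)
k,l,s,ct=cv2.connectedComponentsWithStats(m.astype(np.uint8))
for i in range(1,k):
    if s[i,4]>200:
        Q=P[l==i];vx,vy,x0,y0=cv2.fitLine(Q[:,:2].astype(np.float32),cv2.DIST_HUBER,0,.01,.01).ravel();print(ct[i].round(0),s[i,4],np.degrees(np.arctan(vy/vx)),x0,y0,np.median(Q[:,2]),Q.min(0).round(4),Q.max(0).round(4))
```

```text
t 1.5167 at [ 0.4555 -0.2294  0.2299] [-1.7999e+02  2.0000e-02  3.2200e+00] w 0.08671907938898943 f 0.0
shift first mm [-0.5 -0.5 -0.1] then turn [-0.0002  0.0004  0.0039] shift in end axes [-0.5 -0.5 -0.1]
[568.  65.] 705 [ 0.5354 -0.5328  0.0275] [ 0.6832 -0.5155  0.0399] [ 0.6154 -0.5242  0.0338]
[298. 119.] 51 [ 0.5137 -0.1973  0.0078] [ 0.5426 -0.1888  0.0528] [ 0.5309 -0.1939  0.0371]
[339. 182.] 86 [ 0.4351 -0.2566  0.0044] [ 0.4802 -0.2477  0.0738] [ 0.4577 -0.2495  0.0722]
[307. 182.] 156 [ 0.4321 -0.2176  0.0047] [ 0.4639 -0.203   0.0747] [ 0.4567 -0.2107  0.0722]
[ 34. 216.] 4328 [ 0.2989 -0.1446 -0.0024] [0.489  0.2772 0.3356] [0.3668 0.2143 0.0034]
```

View pics/w1.png

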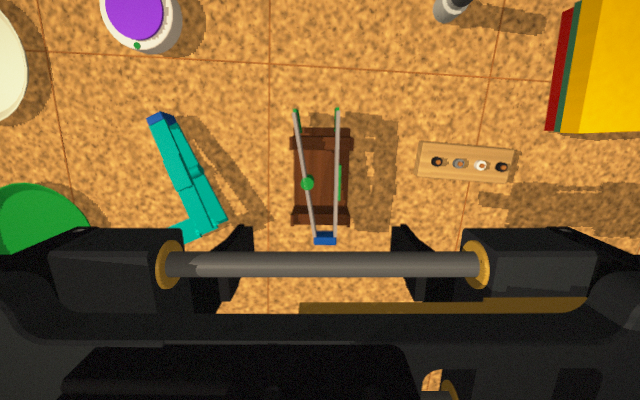

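The wrist view shows the tongs at (316,180), sprung grip at (307,183), rigid grip at (339,182), and the arms aligned with the tool. Now I refine the edges.

Run:
```python
from h import *
z,p,d=load('w1');P=cloud(z,d)
hsv=cv2.cvtColor(p,cv2.COLOR_BGR2HSV);H,S,V=[hsv[...,i].astype(int) for i in range(3)]
g=(H>45)&(H<85)&(S>90)&(V>40);zz=(P[...,2]>.066)&(P[...,2]<.08)
for n,(u0,u1) in {'rig':(330,350),'spr':(296,318)}.items():
    m=np.zeros_like(g);m[150:215,u0:u1]=1;Q=P[m&g&zz];print(n,len(Q),Q.min(0),Q.max(0),Q.mean(0))
m=np.zeros_like(g);m[105:238,328:345]=1;m&=(~g)&(P[...,2]>.064)&(P[...,2]<.08);Q=P[m]
vx,vy,x0,y0=cv2.fitLine(Q[:,:2].astype(np.float32),cv2.DIST_HUBER,0,.01,.01).ravel();print(len(Q),np.degrees(np.arctan(vy/vx)),x0,y0)
```

```text
rig 74 [ 0.436045   -0.25118748  0.07066369] [ 0.48022606 -0.24771123  0.07375213] [ 0.45876757 -0.24931987  0.07235342]
spr 134 [ 0.44779211 -0.2175896   0.06631931] [ 0.4635567  -0.20296613  0.07472178] [ 0.45582568 -0.21001842  0.07217322]
502 2.2610285 0.47873625 -0.24456722
```

Call:
drive_tool:
  moves:
    - [[1.5,-2.2,35],[0,0,0.01],0]
    - [[0,0,35],[0,0,0],0]
    - [[0,0,35],[0,0,0],0]
    - [[0,0,30],[0,0,0],0]
    - [[0,0,20],[0,0,0],0]
    - [[0,0,10],[0,0,0],0]
    - [[0,0,0],[0,0,0],0]
    - [[0,0,0],[0,0,0],0]

```text
time_s: 2.23
tool_pos: [0.4575, -0.2274, 0.0656]
tool_rot: [180.0, -0.0, 2.5]
force: [0.0, 0.1, 0.7]
grip_width: 0.0869
grasp_force: 0.0
```

Call:
drive_tool:
  moves:
    - [[0,0,0],[0,0,0],0.42]
    - [[0,0,0],[0,0,0],0.42]
    - [[0,0,0],[0,0,0],0.43]
    - [[0,0,0],[0,0,0],0.44]
    - [[0,0,0],[0,0,0],0.46]
    - [[0,0,0],[0,0,0],0.48]
    - [[0,0,0],[0,0,0],0.49]
    - [[0,0,0],[0,0,0],0.49]
    - [[0,0,0],[0,0,0],0.49]
    - [[0,0,0],[0,0,0],0.49]
  newtons: 20

```text
time_s: 3.07
tool_pos: [0.457, -0.2272, 0.0651]
tool_rot: [180.0, 0.0, 2.5]
force: [0.7, -0.4, 0.5]
grip_width: 0.0446
grasp_force: 0.0
```

Call:
drive_tool:
  moves:
    - [[0,0,0],[0,0,0],0.5]
    - [[0,0,0],[0,0,0],0.5]
    - [[0,0,0],[0,0,0],0.5]

```text
time_s: 3.32
tool_pos: [0.457, -0.2272, 0.0651]
tool_rot: [180.0, 0.0, 2.5]
force: [0.0, 1.1, -0.2]
grip_width: 0.0435
grasp_force: 0.0
```

Run:
```python
from h import *
c,p,d=shot('wrist','w2')
cv2.imwrite('pics/w2.png',cv2.resize(p[60:310,220:440],None,fx=2.4,fy=2.4))
```

```text
(no output)
```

View pics/w2.png

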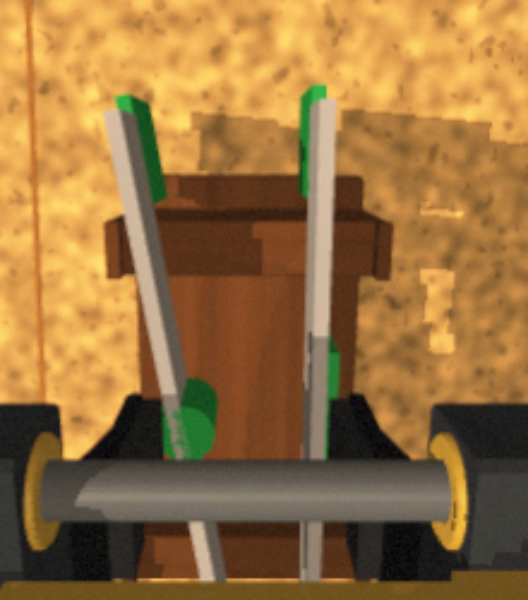

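Run:
```python
from h import *
z,p,d=load('w2');P=cloud(z,d)
hsv=cv2.cvtColor(p,cv2.COLOR_BGR2HSV);H,S,V=[hsv[...,i].astype(int) for i in range(3)]
g=(H>45)&(H<85)&(S>90)&(V>40)&(P[...,2]>.01)
k,l,s,ct=cv2.connectedComponentsWithStats(g.astype(np.uint8))
for i in range(1,k):
    if s[i,4]>30 and 220<ct[i,0]<440:
        Q=P[l==i];print(ct[i].round(0),s[i].tolist(),Q.min(0).round(4),Q.max(0).round(4),np.median(Q,0).round(4))
# steel arms, slices by x
m=(P[...,2]>.066)&(P[...,2]<.08)&~g
for a in np.arange(.47,.55,.02):
    Q=P[m&(abs(P[...,0]-a)<.006)&(P[...,1]<-.18)&(P[...,1]>-.27)];y=Q[:,1]
    print(a.round(2),[ (q.mean().round(4),q.min().round(4),q.max().round(4)) for q in (y[y<-.232],y[y>-.232]) if len(q)])
```

```text
[348. 115.] [345, 96, 11, 46, 196] [ 0.518  -0.2437  0.0207] [ 0.5468 -0.2398  0.0707] [ 0.5358 -0.2405  0.0409]
[280. 119.] [268, 100, 21, 44, 294] [ 0.5139 -0.1975  0.0132] [ 0.5423 -0.1884  0.0678] [ 0.5311 -0.1939  0.035 ]
[358. 222.] [355, 201, 6, 51, 146] [ 0.4497 -0.2503  0.0601] [ 0.491  -0.2356  0.1587] [ 0.4708 -0.2483  0.0723]
[301. 234.] [292, 218, 18, 34, 442] [ 0.4388 -0.2186  0.0492] [ 0.4903 -0.2069  0.1591] [ 0.459  -0.2129  0.0719]
[289. 241.] [287, 230, 6, 22, 70] [ 0.4477 -0.2155  0.0647] [ 0.49   -0.2029  0.1586] [ 0.4546 -0.2051  0.0724]
0.47 [(np.float64(-0.2465), np.float64(-0.2562), np.float64(-0.243)), (np.float64(-0.2041), np.float64(-0.2081), np.float64(-0.1951))]
0.49 [(np.float64(-0.2441), np.float64(-0.2466), np.float64(-0.242)), (np.float64(-0.2009), np.float64(-0.2038), np.float64(-0.1972))]
0.51 [(np.float64(-0.2431), np.float64(-0.2455), np.float64(-0.2412)), (np.float64(-0.1968), np.float64(-0.1998), np.float64(-0.1936))]
0.53 [(np.float64(-0.2423), np.float64(-0.2447), np.float64(-0.2402)), (np.float64(-0.1926), np.float64(-0.1955), np.float64(-0.189))]
0.55 []
```

Run:
```python
from h import *
z,p,d=load('w2');P=cloud(z,d)
o=env.get_obs();print(o)
V=p.max(-1)
R=Ro.from_euler('xyz',o['tool_rot'],degrees=True);L=R.inv().apply((P.reshape(-1,3)-o['tool_pos'])).reshape(P.shape)*1e3
m=(V<45)&(L[...,2]>-30)&(L[...,2]<25)&(abs(L[...,1])<70)&(abs(L[...,0])<25)
for lo in range(-30,25,10):
    Q=L[m&(L[...,2]>=lo)&(L[...,2]<lo+10)]
    for s in(-1,1):
        q=Q[Q[:,1]*s>0]
        if len(q)>3: print(lo,s,len(q),np.percentile(q,[1,50,99],axis=0).round(1).tolist())
cv2.imwrite('pics/w2b.png',cv2.resize(p[190:300,240:400],None,fx=4,fy=4,interpolation=cv2.INTER_CUBIC))
b=cv2.convertScaleAbs(cv2.imread('pics/w2b.png'),alpha=2.2,beta=20);cv2.imwrite('pics/w2b.png',b)
```

```text
{'time_s': 3.3667, 'qpos': array([ 42.31480461,   9.76373607, -20.34105563, 111.81689152,
         3.94333011,  59.07553873, -67.27293258]), 'joint_velocities': array([-0.00884474, -0.0814742 , -0.03701405,  0.06582237,  0.03647073,
        0.06760788, -0.08369803]), 'effort': array([-6.71962795e-06, -3.53651869e+01, -1.59953099e+00, -2.73970860e+01,
       -4.27630276e-02, -5.47501375e-02,  3.12114810e-05]), 'tool_pos': array([ 0.45708123, -0.22719615,  0.0651392 ]), 'tool_rot': array([ 1.79996870e+02, -6.83659811e-04,  2.51110503e+00]), 'force': array([0.93380878, 0.25298421, 0.40137544]), 'wrist_torque': array([-0.00511   , -0.00023753,  0.04758255]), 'grasp_force': 0.0, 'grip_width': 0.04381866709490097}
-30 -1 143 [[-0.1, -30.6, -29.9], [10.4, -25.3, -25.1], [12.1, -22.7, -20.1]]
-30 1 151 [[0.1, 20.7, -29.6], [10.4, 23.5, -24.9], [12.4, 29.3, -20.1]]
-20 -1 105 [[-4.5, -30.4, -19.7], [10.3, -24.1, -16.0], [12.2, -22.7, -11.7]]
-20 1 93 [[-2.4, 20.7, -19.9], [10.5, 24.0, -16.8], [12.3, 29.2, -11.1]]
```

View pics/w2b.png

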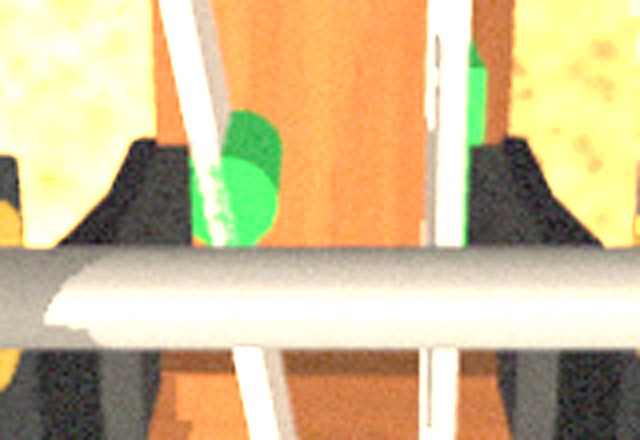

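Run:
```python
from h import *
z,p,d=load('w2');P=cloud(z,d)
o=env.get_obs()
R=Ro.from_euler('xyz',o['tool_rot'],degrees=True);L=R.inv().apply((P.reshape(-1,3)-o['tool_pos'])).reshape(P.shape)*1e3
for u in(276,281,285,360,364):
  for v in range(222,252,3): print(u,v,L[v,u].round(1),p[v,u],d[v,u].round(4))
# compare earlier, free fingers
z,p,d=load('w1');P=cloud(z,d);T=np.array(z['T'])
print(T[:3,3])
L=Ro.from_euler('xyz',[180,0,3.2],degrees=True).inv().apply((P.reshape(-1,3)-[.4555,-.2294,.2299])).reshape(P.shape)*1e3
m=(p.max(-1)<45)&(L[...,2]>-40)&(abs(L[...,1])<70)&(abs(L[...,0])<25);Q=L[m];print(len(Q),Q[:,2].max(),Q.min(0),Q.max(0))
```

```text
276 222 [-15.6 -43.   66.1] [ 81 164 230] 0.2539
276 225 [ 11.8 -29.  -13.6] [14 19 19] 0.1698
276 228 [ 11.7 -28.2 -18.5] [20 22 19] 0.1651
276 231 [ 11.2 -27.7 -21.9] [17 15 15] 0.162
276 234 [ 10.2 -27.4 -24. ] [17 19 15] 0.1602
276 237 [ 10.3 -26.7 -28.6] [26 26 27] 0.1557
276 240 [ 10.4 -26.  -33. ] [22 23 27] 0.1514
276 243 [ 10.8 -25.2 -37.8] [26 24 27] 0.1467
276 246 [ 10.4 -24.7 -40.6] [14 15 23] 0.1441
276 249 [ 10.5 -24.2 -44.3] [19 25 24] 0.1405
281 222 [-12.8 -37.1  58.3] [ 30  63 113] 0.2456
281 225 [-16.1 -37.5  59.7] [ 31  58 102] 0.2478
281 228 [ 10.2 -25.8 -14.6] [25 23 23] 0.1692
281 231 [ 10.2 -25.1 -19.6] [20 23 25] 0.1645
281 234 [ 10.6 -24.4 -24.9] [16 23 24] 0.1592
281 237 [ 10.3 -23.9 -28.6] [27 31 29] 0.1558
281 240 [ 10.6 -23.1 -33.5] [21 21 24] 0.1509
281 243 [  9.7 -22.9 -35.3] [24 26 25] 0.1494
281 246 [  7.7 -23.  -35. ] [27 25 30] 0.1503
281 249 [  6.2 -23.  -35.5] [24 26 24] 0.1501
285 222 [-12.7 -33.5  58. ] [ 38  68 124] 0.2453
285 225 [-16.  -33.8  59.4] [ 33  56 104] 0.2475
285 228 [ 10.4 -23.3 -15. ] [23 26 27] 0.1688
285 231 [ 10.3 -22.7 -19.8] 
[... 650 characters left out ...]
.1569
360 246 [  5.2  20.8 -29.5] [16 20 18] 0.1562
360 249 [  3.2  20.9 -29.2] [18 24 22] 0.157
364 222 [-13.   36.8  58.9] [20 45 86] 0.2463
364 225 [-15.7  36.9  58.6] [22 42 69] 0.2467
364 228 [ 10.5  24.9 -15.4] [22 27 29] 0.1685
364 231 [ 10.7  24.1 -20.8] [15 22 21] 0.1632
364 234 [ 10.6  23.5 -24.9] [28 26 26] 0.1592
364 237 [  9.9  23.1 -27.8] [28 28 31] 0.1566
364 240 [ 10.   22.5 -32. ] [19 18 25] 0.1525
364 243 [ 10.5  21.7 -37.2] [19 19 22] 0.1473
364 246 [  9.1  21.7 -37.9] [20 22 23] 0.1471
364 249 [  7.9  21.5 -39. ] [20 24 23] 0.1463
[ 0.52794792 -0.22454171  0.40298149]
1054 -10.67118435548734 [ -5.76437851 -53.08279744 -39.93773452] [ 12.56219025  51.38540256 -10.67118436]
```

The wrist depth shows the fingertips at about z = 0.077, 34 mm higher than the stated TCP offset implies. They are therefore closing just above the tongs, which also explains the zero grip force. I'll open, go down gently while watching the force, and check again.

Call:
drive_tool:
  moves:
    - [[0,0,0],[0,0,0],0.1]
    - [[0,0,0],[0,0,0],0.1]
    - [[0,0,0],[0,0,0],0.1]
    - [[0,0,0],[0,0,0],0.1]
    - [[0,0,4],[0,0,0],0.1]
    - [[0,0,4],[0,0,0],0.1]
    - [[0,0,4],[0,0,0],0.1]
    - [[0,0,4],[0,0,0],0.1]
    - [[0,0,0],[0,0,0],0.1]

```text
time_s: 4.12
tool_pos: [0.4562, -0.2268, 0.0479]
tool_rot: [-179.9, 0.1, 2.5]
force: [-0.3, -0.6, -0.1]
grip_width: 0.0777
grasp_force: 0.0
```

Run:
```python
from h import *
o=env.get_obs();R=Ro.from_euler('xyz',o['tool_rot'],degrees=True)
for n in('wrist','side','top'):
    c,p,d=shot(n,n[0]+'3');P=cloud(c,d)
    L=R.inv().apply((P.reshape(-1,3)-o['tool_pos'])).reshape(P.shape)*1e3
    m=(p.max(-1)<45)&(L[...,2]>-60)&(L[...,2]<40)&(abs(L[...,1])<75)&(abs(L[...,0])<25);Q=L[m]
    print(n,len(Q),np.percentile(Q,[1,50,99],axis=0).round(1).tolist())
p=cv2.imread('pics/s3.png');cv2.imwrite('pics/s3c.png',cv2.resize(p[130:240,330:460],None,fx=5,fy=5,interpolation=cv2.INTER_CUBIC))
```

```text
wrist 1716 [[-8.2, -48.8, -59.9], [10.1, -39.4, -36.2], [12.4, 47.2, -12.8]]
side 174 [[-16.0, -54.8, -59.8], [-6.5, -43.5, -36.5], [8.0, 48.9, 7.9]]Traceback (most recent call last):
  File "<stdin>", line 7, in <module>
    return _quantile_unchecked(
        a, q, axis, out, overwrite_input, method, keepdims, weights)
    return _ureduce(a,
                    func=_quantile_ureduce_func,
    ...<5 lines>...
                    overwrite_input=overwrite_input,
                    method=method)
    r = func(a, **kwargs)
    result = _quantile(arr,
                       quantiles=q,
    ...<2 lines>...
                       out=out,
                       weights=wgt)
    slices_having_nans = np.isnan(arr[-1, ...])
                                  ~~~^^^^^^^^^
IndexError: index -1 is out of bounds for axis 0 with size 0
```

No contact yet, and the offset is consistent: the fingertips are about 12.5 mm behind the reported TCP. Going down another 17 mm to put the pads on the grips.

Call:
drive_tool:
  moves:
    - [[0.8,0.4,5],[0,0,0],0.1]
    - [[0,0,5],[0,0,0],0.1]
    - [[0,0,5],[0,0,0],0.1]
    - [[0,0,3],[0,0,0],0.1]
    - [[0,0,0],[0,0,0],0.3]
    - [[0,0,0],[0,0,0],0.4]
    - [[0,0,0],[0,0,0],0.43]
    - [[0,0,0],[0,0,0],0.44]
    - [[0,0,0],[0,0,0],0.45]
    - [[0,0,0],[0,0,0],0.46]
    - [[0,0,0],[0,0,0],0.48]
    - [[0,0,0],[0,0,0],0.49]

```text
time_s: 5.27
tool_pos: [0.458, -0.2276, 0.0313]
tool_rot: [180.0, -0.0, 2.5]
force: [-0.4, -0.0, 1.7]
grip_width: 0.0455
grasp_force: 6.7
```

Call:
drive_tool:
  moves:
    - [[0,0,0],[0,0,0],0.49]
    - [[0,0,0],[0,0,0],0.49]
    - [[0,0,0],[0,0,0],0.49]

```text
time_s: 5.52
tool_pos: [0.4581, -0.2276, 0.0313]
tool_rot: [180.0, -0.0, 2.5]
force: [-0.9, -0.1, 2.1]
grip_width: 0.045
grasp_force: 7.7
```

```bash
cat >> h.py <<'E'
def tips(f):
    o=env.get_obs();R=Ro.from_euler('xyz',o['tool_rot'],degrees=True)
    c,p,d=shot('wrist',f);P=cloud(c,d);L=R.inv().apply((P.reshape(-1,3)-o['tool_pos'])).reshape(P.shape)*1e3
    hsv=cv2.cvtColor(p,cv2.COLOR_BGR2HSV);H,S,V=[hsv[...,i].astype(int) for i in range(3)]
    g=(H>45)&(H<85)&(S>90)&(V>40)&(L[...,2]<60)&(abs(L[...,1])<50)&(L[...,0]<110)
    k,l,s,ct=cv2.connectedComponentsWithStats(g.astype(np.uint8))
    for i in range(1,k):
        if s[i,4]>25: print('green',ct[i].round(0),s[i,4],'tool mm 5/50/95',np.percentile(L[l==i],[5,50,95],axis=0).round(1).tolist())
    return o,p,L,P
E
python3 - <<'E'
from h import *
o,p,L,P=tips('w4');print(o['tool_pos'],o['grip_width'],o['grasp_force'])
E
```

```text
green [346. 117.] 309 tool mm 5/50/95 [[60.6, 12.3, -21.4], [76.4, 12.6, -13.0], [87.3, 14.8, 8.5]]
green [279. 121.] 494 tool mm 5/50/95 [[59.0, -28.6, -21.2], [74.0, -25.6, -6.3], [85.5, -23.6, 14.5]]
green [362. 237.] 183 tool mm 5/50/95 [[8.5, 18.3, -42.1], [15.4, 19.8, -40.7], [21.0, 23.5, -28.0]]
green [302. 245.] 191 tool mm 5/50/95 [[1.3, -15.9, -93.3], [5.0, -12.2, -26.5], [33.4, -7.5, -18.7]]
green [295. 279.] 79 tool mm 5/50/95 [[-11.0, -20.1, -41.9], [-8.6, -15.1, -41.1], [-7.4, -11.0, -38.6]]
green [361. 289.] 147 tool mm 5/50/95 [[-49.3, 18.9, -41.9], [-15.3, 20.3, -41.0], [-8.2, 29.1, 1.5]]
[ 0.45805128 -0.22764375  0.0313218 ] 0.04498864198603483 7.729180294554681
```

Gripped: 45 mm over the grips at 7.7 N. Lifting.

Call:
drive_tool:
  moves:
    - [[0,0,0],[0,0,0],0.5]
    - [[0,0,-3],[0,0,0],0.5]
    - [[0,0,-8],[0,0,0],0.5]
    - [[0,0,-15],[0,0,0],0.5]
    - [[0,0,-20],[0,0,0],0.5]
    - [[0,0,-25],[0,0,0],0.5]
    - [[0,0,-25],[0,0,0],0.5]
    - [[0,0,-15],[0,0,0],0.5]
    - [[0,0,-9],[0,0,0],0.5]
    - [[0,0,0],[0,0,0],0.5]
    - [[0,0,0],[0,0,0],0.5]

```text
time_s: 6.48
tool_pos: [0.4577, -0.2275, 0.151]
tool_rot: [180.0, 0.0, 2.5]
force: [0.1, 0.5, -0.7]
grip_width: 0.0437
grasp_force: 7.6
```

Run:
```python
from h import *
o,p,L,P=tips('w5');print(o['tool_pos'],o['tool_rot'],o['grip_width'],o['grasp_force'])
# top picture: refine bud & lamp
c,p,d=shot('top','t5');P=cloud(c,d)
hsv=cv2.cvtColor(p,cv2.COLOR_BGR2HSV);H,S,V=[hsv[...,i].astype(int) for i in range(3)]
W=np.zeros(d.shape,bool);W[175:210,225:260]=1
m=W&(((H>95)&(H<130)&(S>80))|(V<70));Q=P[m];vv,uu=np.nonzero(m);print(np.c_[uu,vv,(Q*1e3).round(0)][:80].astype(int).tolist())
```

```text
green [345. 115.] 262 tool mm 5/50/95 [[61.2, 11.4, -21.9], [77.8, 11.8, -11.2], [87.4, 14.3, 5.5]]
green [281. 121.] 473 tool mm 5/50/95 [[58.9, -27.2, -21.5], [74.1, -24.4, -6.0], [85.5, -22.5, 14.5]]
green [360. 237.] 176 tool mm 5/50/95 [[8.7, 17.7, -42.3], [14.7, 19.2, -40.9], [21.0, 23.6, -22.1]]
green [303. 245.] 189 tool mm 5/50/95 [[1.4, -15.3, -93.7], [4.9, -11.7, -26.6], [33.6, -7.3, -18.9]]
green [296. 279.] 86 tool mm 5/50/95 [[-10.1, -19.5, -42.2], [-8.4, -14.8, -41.2], [-7.3, -10.4, -40.1]]
green [360. 289.] 127 tool mm 5/50/95 [[-21.7, 18.5, -41.9], [-15.0, 19.8, -41.1], [-8.1, 21.0, -40.2]]
[ 0.45765608 -0.22752209  0.15095223] [1.79991320e+02 1.01385081e-02 2.50941161e+00] 0.04372107526753094 7.616497648414224
[[240, 186, 605, 252, 30], [241, 186, 605, 249, 31], [242, 186, 608, 248, 18], [239, 187, 603, 254, 28], [240, 187, 603, 252, 27], [241, 187, 603, 249, 28], [242, 187, 602, 245, 34], [243, 187, 605, 245, 19], [238, 188, 603, 259, 17], [239, 188, 600, 254, 29], [240, 188, 599, 251, 31], [241, 188, 600, 249, 28], [242, 188, 600, 246, 29], [243, 188, 602, 244, 22], [244, 188, 602, 242, 20], [238, 189, 599, 259, 19], [239, 189, 598, 254, 26], [240, 189, 597, 251, 31], [241, 189, 597, 248, 29], [242, 189, 597, 245, 31], [243, 189, 599, 244, 21], [244, 189, 600, 242, 18], [238, 190, 596, 258, 19], [239, 190, 595, 255, 25], [240, 190, 595, 251, 28], [241, 190, 594, 248, 29], [242, 190, 595, 246, 25], [243, 190, 597, 245, 19], [244, 190, 597, 242, 18], [239, 191, 593, 255, 23], [240, 191, 594, 253, 18], [241, 191, 593, 249, 22], [242, 191, 594, 247, 20], [243, 191, 594, 244, 19], [244, 191, 594, 242, 19], [239, 192, 591, 255, 19], [240, 192, 590, 251, 25], [241, 192, 590, 249, 24], [242, 192, 591, 247, 19], [243, 192, 591, 244, 20], [240, 193, 589, 253, 15], [241, 193, 589, 251, 13], [242, 193, 590, 249, 9], [243, 193, 590, 245, 12]]
```

Tongs rose with the gripper. Carrying them to above the dish.

Call:
drive_tool:
  moves:
    - [[3,-15,0],[0,0,0],0.5]
    - [[6,-30,0],[0,0,0],0.5]
    - [[7,-38,0],[0,0,0],0.5]
    - [[7,-38,0],[0,0,0],0.5]
    - [[7,-38,0],[0,0,0],0.5]
    - [[7,-38,0],[0,0,0],0.5]
    - [[7,-38,0],[0,0,0],0.5]
    - [[7,-38,0],[0,0,0],0.5]
    - [[7,-38,0],[0,0,0],0.5]
    - [[7,-38,0],[0,0,0],0.5]
    - [[7,-38,0],[0,0,0],0.5]
    - [[6,-35,0],[0,0,0],0.5]

```text
time_s: 7.58
tool_pos: [0.5164, 0.1995, 0.1498]
tool_rot: [-180.0, 0.1, 2.5]
force: [0.4, -0.7, 0.0]
grip_width: 0.0439
grasp_force: 7.6
```

Call:
drive_tool:
  moves:
    - [[5,-27,0],[0,0,0],0.5]
    - [[4,-18,10],[0,0,0],0.5]
    - [[0,0,20],[0,0,0],0.5]
    - [[0,0,15],[0,0,0],0.5]
    - [[0,0,5],[0,0,0],0.5]
    - [[0,0,0],[0,0,0],0.5]
    - [[0,0,0],[0,0,0],0.5]

```text
time_s: 8.17
tool_pos: [0.5241, 0.2425, 0.1007]
tool_rot: [180.0, 0.1, 2.5]
force: [0.1, 0.0, -0.8]
grip_width: 0.0435
grasp_force: 7.6
```

```bash
cat >> h.py <<'E'
def bud(p,L,P):
    hsv=cv2.cvtColor(p,cv2.COLOR_BGR2HSV);H,S,V=[hsv[...,i].astype(int) for i in range(3)]
    m=(L[...,0]>40)&(L[...,0]<110)&(abs(L[...,1]+4)<20)&(((H>95)&(H<130)&(S>80))|(V<60))
    k,l,s,ct=cv2.connectedComponentsWithStats(m.astype(np.uint8));i=1+s[1:,4].argmax();Q=L[l==i]
    print('bud',ct[i].round(0),s[i].tolist(),np.percentile(Q,[2,50,98],axis=0).round(1).tolist(),'world',np.percentile(P[l==i],[2,50,98],axis=0).round(4).tolist())
    zz=P[l==i][:,2]
    for lo,hi in((.012,.0195),(.021,.027),(.027,.034)):
        q=Q[(zz>lo)&(zz<hi)]
        if len(q)>3: print(lo,len(q),np.percentile(q,[2,98],axis=0).round(1).tolist())
E
python3 - <<'E'
from h import *
o,p,L,P=tips('w6');print(o['tool_pos'],o['tool_rot'],o['grip_width'],o['grasp_force']);bud(p,L,P)
cv2.imwrite('pics/w6c.png',cv2.resize(p[60:310,220:440],None,fx=2.4,fy=2.4))
E
```

```text
green [345. 115.] 261 tool mm 5/50/95 [[61.2, 11.5, -22.0], [78.1, 11.8, -10.3], [87.4, 14.3, 6.8]]
green [281. 120.] 453 tool mm 5/50/95 [[59.1, -27.3, -21.5], [74.8, -24.4, -5.1], [85.5, -22.4, 15.0]]
green [360. 237.] 169 tool mm 5/50/95 [[8.5, 17.8, -41.8], [15.4, 19.2, -40.7], [21.0, 22.2, -29.1]]
green [303. 246.] 183 tool mm 5/50/95 [[1.4, -15.3, -93.6], [5.0, -11.6, -26.7], [33.6, -7.1, -19.5]]
green [296. 279.] 83 tool mm 5/50/95 [[-10.2, -19.1, -41.9], [-8.6, -14.7, -41.1], [-7.3, -10.4, -40.1]]
green [360. 289.] 136 tool mm 5/50/95 [[-22.1, 18.5, -41.9], [-14.9, 19.9, -41.0], [-8.3, 21.2, -40.2]]
[0.52408376 0.24245597 0.10070035] [1.79988103e+02 6.88784023e-02 2.49246875e+00] 0.043538909987692644 7.596982573159039
bud [314. 119.] [304, 107, 22, 24, 427] [[67.1, -16.7, 72.1], [75.8, -7.5, 82.5], [85.2, 1.2, 84.5]] world [[0.5906, 0.2444, 0.0161], [0.5998, 0.2531, 0.0181], [0.6089, 0.2623, 0.0285]]
0.012 251 [[66.2, -16.7, 81.8], [86.0, 2.0, 84.6]]
0.021 52 [[70.6, -13.5, 73.6], [82.3, -2.4, 75.0]]
0.027 124 [[71.0, -13.5, 71.8], [81.4, -2.7, 73.6]]
```

View pics/w6c.png

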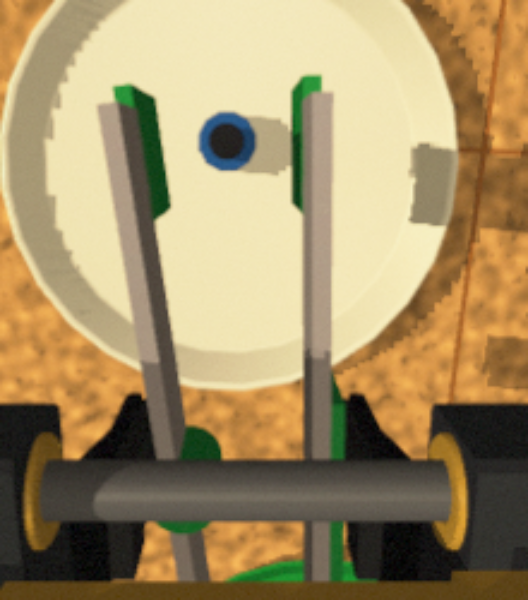

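Wrist crop: the earbud is at (227,140), between the paddles at (150,150) and (300,145), and slightly nearer the sprung paddle. I'll shift 3.7 mm and descend most of the way, then check.

Call:
drive_tool:
  moves:
    - [[1,-3.7,10],[0,0,0],0.5]
    - [[0,0,15],[0,0,0],0.5]
    - [[0,0,15],[0,0,0],0.5]
    - [[0,0,10],[0,0,0],0.5]
    - [[0,0,6],[0,0,0],0.5]
    - [[0,0,4],[0,0,0],0.5]
    - [[0,0,0],[0,0,0],0.5]
    - [[0,0,0],[0,0,0],0.5]

```text
time_s: 8.88
tool_pos: [0.5255, 0.2468, 0.0415]
tool_rot: [-180.0, -0.0, 2.5]
force: [0.1, 0.7, -0.5]
grip_width: 0.0439
grasp_force: 7.6
```

Run:
```python
from h import *
o,p,L,P=tips('w7');print(o['tool_pos'],o['tool_rot'],o['grip_width'],o['grasp_force'],o['force']);bud(p,L,P)
```

```text
green [345. 115.] 265 tool mm 5/50/95 [[61.1, 11.5, -21.9], [77.7, 11.9, -10.2], [87.4, 14.3, 6.9]]
green [281. 120.] 491 tool mm 5/50/95 [[59.0, -27.3, -21.3], [74.1, -24.3, -6.6], [85.4, -22.5, 14.9]]
green [360. 237.] 176 tool mm 5/50/95 [[8.7, 17.6, -42.1], [15.8, 19.2, -40.8], [21.0, 21.5, -28.9]]
green [303. 246.] 189 tool mm 5/50/95 [[1.3, -15.3, -93.1], [4.9, -11.5, -26.7], [33.3, -7.1, -19.3]]
green [300. 279.] 46 tool mm 5/50/95 [[-10.2, -14.8, -41.8], [-8.5, -12.9, -41.1], [-7.3, -10.0, -40.0]]
green [360. 289.] 134 tool mm 5/50/95 [[-21.9, 18.5, -41.7], [-14.9, 19.9, -40.9], [-8.1, 21.2, -40.1]]
[0.52553865 0.24677472 0.04153735] [-1.79987909e+02 -3.96693236e-02  2.51231165e+00] 0.04391059163423266 7.610883289016783 [ 0.1449021   0.69354195 -0.52619478]
bud [318. 120.] [304, 105, 30, 31, 725] [[64.9, -12.4, 13.1], [74.2, -3.3, 23.4], [83.5, 6.2, 25.4]] world [[0.5903, 0.2439, 0.0162], [0.5997, 0.2532, 0.0182], [0.6088, 0.2624, 0.0284]]
0.012 423 [[64.9, -12.8, 22.7], [83.9, 6.2, 25.5]]
0.021 73 [[68.5, -9.3, 14.6], [80.2, 2.6, 15.8]]
0.027 229 [[69.2, -8.6, 12.6], [79.9, 1.9, 14.5]]
```

Call:
drive_tool:
  moves:
    - [[0,-0.3,6],[0,0,0],0.5]
    - [[0,0,5],[0,0,0],0.5]
    - [[0,0,3],[0,0,0],0.5]
    - [[0,0,0],[0,0,0],0.5]
    - [[0,0,0],[0,0,0],0.5]
    - [[0,0,0],[0,0,0],0.52]
    - [[0,0,0],[0,0,0],0.53]
    - [[0,0,0],[0,0,0],0.54]
    - [[0,0,0],[0,0,0],0.55]
    - [[0,0,0],[0,0,0],0.56]
    - [[0,0,0],[0,0,0],0.57]
    - [[0,0,0],[0,0,0],0.58]
  newtons: 25

```text
time_s: 9.93
tool_pos: [0.5252, 0.2468, 0.0271]
tool_rot: [180.0, -0.0, 2.5]
force: [0.2, -0.9, -0.5]
grip_width: 0.0378
grasp_force: 11.9
```

Call:
drive_tool:
  moves:
    - [[0,0,0],[0,0,0],0.6]
    - [[0,0,0],[0,0,0],0.62]
    - [[0,0,0],[0,0,0],0.64]
    - [[0,0,0],[0,0,0],0.64]
    - [[0,0,0],[0,0,0],0.64]

```text
time_s: 10.35
tool_pos: [0.5251, 0.2468, 0.0271]
tool_rot: [180.0, 0.0, 2.5]
force: [0.2, 0.2, -0.3]
grip_width: 0.0363
grasp_force: 25.0
```

Run:
```python
from h import *
o,p,L,P=tips('w8');print(o['tool_pos'],o['tool_rot'],o['grip_width'],o['grasp_force'],o['force']);bud(p,L,P)
```

```text
green [335. 112.] 149 tool mm 5/50/95 [[61.7, 5.0, -22.2], [81.8, 5.9, -17.9], [87.5, 8.1, 2.1]]
green [295. 119.] 325 tool mm 5/50/95 [[59.0, -18.9, -21.9], [75.6, -16.2, -7.1], [85.9, -15.2, 13.8]]
green [352. 236.] 186 tool mm 5/50/95 [[8.7, 13.6, -42.2], [16.0, 14.9, -40.8], [20.9, 17.9, -23.4]]
green [309. 246.] 155 tool mm 5/50/95 [[0.9, -11.4, -93.4], [4.4, -8.1, -25.8], [33.5, -4.2, -18.8]]
green [307. 279.] 48 tool mm 5/50/95 [[-10.4, -11.0, -42.2], [-8.6, -9.1, -41.1], [-7.3, -6.3, -40.1]]
green [354. 289.] 131 tool mm 5/50/95 [[-22.0, 15.0, -41.8], [-14.9, 16.6, -41.0], [-7.8, 18.0, -40.1]]
[0.52514698 0.24681619 0.02708963] [1.79994076e+02 3.74432866e-03 2.51146452e+00] 0.036283832434171305 25.000090724788606 [ 0.18261359  0.1752303  -0.33657259]
bud [316. 120.] [297, 104, 39, 43, 920] [[64.3, -14.9, -16.9], [74.2, -4.4, 8.8], [83.4, 6.1, 10.9]] world [[0.5892, 0.2437, 0.0162], [0.5991, 0.2544, 0.0182], [0.6082, 0.2649, 0.044]]
0.012 516 [[64.9, -15.4, 8.3], [83.7, 5.0, 11.1]]
0.021 105 [[68.9, -10.9, 0.1], [80.5, 0.5, 1.8]]
0.027 254 [[68.9, -10.9, -2.3], [79.9, 0.5, 0.1]]
```

Holding at 25 N, grips 36.3 mm apart. Lifting slowly and checking.

Call:
drive_tool:
  moves:
    - [[0,0,-2],[0,0,0],0.64]
    - [[0,0,-4],[0,0,0],0.64]
    - [[0,0,-8],[0,0,0],0.64]
    - [[0,0,-12],[0,0,0],0.64]
    - [[0,0,-16],[0,0,0],0.64]
    - [[0,0,-18],[0,0,0],0.64]
    - [[0,0,-18],[0,0,0],0.64]
    - [[0,0,-12],[0,0,0],0.64]
    - [[0,0,-6],[0,0,0],0.64]
    - [[0,0,0],[0,0,0],0.64]
    - [[0,0,0],[0,0,0],0.64]

```text
time_s: 11.32
tool_pos: [0.5251, 0.2467, 0.1231]
tool_rot: [180.0, -0.0, 2.5]
force: [-0.4, 0.1, -0.9]
grip_width: 0.0364
grasp_force: 25.0
```

Run:
```python
from h import *
o,p,L,P=tips('w9');print(o['tool_pos'],o['tool_rot'],o['grip_width'],o['grasp_force'],o['force']);bud(p,L,P)
hsv=cv2.cvtColor(p,cv2.COLOR_BGR2HSV);m=(hsv[...,0]>125)&(hsv[...,0]<150)&(hsv[...,1]>100);print('violet',m.sum(),np.nanpercentile(P[m],[2,50,98],axis=0).round(4).tolist())
z,q,d=load('t5');P=cloud(z,d);hsv=cv2.cvtColor(q,cv2.COLOR_BGR2HSV);m=(hsv[...,0]>125)&(hsv[...,0]<150)&(hsv[...,1]>100);m[:150]=0;m[200:]=0;print(m.sum(),P[m].mean(0),P[m].min(0),P[m].max(0))
```

```text
green [335. 110.] 130 tool mm 5/50/95 [[62.0, 5.0, -21.8], [83.1, 5.8, -18.8], [87.5, 8.1, -2.5]]
green [295. 118.] 302 tool mm 5/50/95 [[59.0, -19.0, -21.0], [76.3, -16.2, -5.4], [85.9, -15.3, 14.5]]
green [352. 236.] 190 tool mm 5/50/95 [[8.6, 13.2, -42.0], [15.8, 14.8, -40.6], [21.0, 17.8, -24.1]]
green [309. 246.] 152 tool mm 5/50/95 [[1.1, -11.5, -93.4], [4.5, -8.3, -26.4], [33.4, -4.3, -19.4]]
green [302. 279.] 91 tool mm 5/50/95 [[-10.5, -16.3, -41.7], [-8.9, -11.0, -40.9], [-7.4, -6.7, -40.1]]
green [355. 290.] 162 tool mm 5/50/95 [[-21.9, 15.0, -59.9], [-13.0, 16.9, -41.2], [-7.4, 18.1, -40.0]]
[0.52509901 0.24666697 0.12306762] [ 1.79982758e+02 -6.19527979e-03  2.50116162e+00] 0.036387924738687245 25.000035166740417 [-0.37732851  0.11838973 -0.8549175 ]
bud [316. 120.] [299, 104, 36, 33, 853] [[64.8, -14.3, -1.0], [74.2, -4.9, 9.4], [83.3, 5.0, 11.3]] world [[0.5897, 0.2448, 0.1117], [0.5991, 0.2547, 0.1137], [0.6081, 0.2642, 0.1241]]
violet 6503 [[0.535, -0.0212, 0.0268], [0.6399, 0.0186, 0.0289], [0.6776, 0.3279, 0.2558]]
444 [nan nan nan] [nan nan nan] [nan nan nan]
```

Earbud lifted with the tongs. Carrying it to the lamp.

Call:
drive_tool:
  moves:
    - [[1.5,10,0],[0,0,0],0.64]
    - [[3,20,0],[0,0,0],0.64]
    - [[4,28,0],[0,0,0],0.64]
    - [[4.5,30,0],[0,0,0],0.64]
    - [[4.5,30,0],[0,0,0],0.64]
    - [[4.5,30,0],[0,0,0],0.64]
    - [[4.5,30,0],[0,0,0],0.64]
    - [[4,28,0],[0,0,0],0.64]
    - [[3,20,0],[0,0,0],0.64]
    - [[2.5,14,0],[0,0,0],0.64]
    - [[1.5,8,0],[0,0,0],0.64]
    - [[0.5,3.5,0],[0,0,0],0.64]

```text
time_s: 12.37
tool_pos: [0.574, -0.0041, 0.1225]
tool_rot: [-180.0, 0.1, 2.4]
force: [-0.1, -0.8, -1.7]
grip_width: 0.0364
grasp_force: 25.0
```

Call:
drive_tool:
  moves:
    - [[0,0,0],[0,0,0],0.64]
    - [[0,0,0],[0,0,0],0.64]
    - [[0,0,0],[0,0,0],0.64]
    - [[0,0,0],[0,0,0],0.64]

```text
time_s: 12.7
tool_pos: [0.574, -0.0011, 0.1232]
tool_rot: [-180.0, -0.0, 2.6]
force: [0.7, 0.7, -1.2]
grip_width: 0.0361
grasp_force: 25.0
```

Run:
```python
from h import *
o,p,L,P=tips('w10');print(o['tool_pos'],o['tool_rot'],o['grip_width'],o['grasp_force'],o['force']);bud(p,L,P)
hsv=cv2.cvtColor(p,cv2.COLOR_BGR2HSV);m=(hsv[...,0]>125)&(hsv[...,0]<150)&(hsv[...,1]>100)&(P[...,2]<.04)&(P[...,2]>.02);print('violet wrist',m.sum(),np.nanpercentile(P[m],[1,50,99],axis=0).round(4).tolist())
cv2.imwrite('pics/w10c.png',cv2.resize(p[60:310,220:440],None,fx=2.4,fy=2.4))
z,q,d=load('top0');P=cloud(z,d);hsv=cv2.cvtColor(q,cv2.COLOR_BGR2HSV);m=(hsv[...,0]>125)&(hsv[...,0]<150)&(hsv[...,1]>100);m[:150]=0;m[200:]=0;print('violet top',np.nanpercentile(P[m],[0,50,100],axis=0))
```

```text
green [335. 109.] 124 tool mm 5/50/95 [[63.0, 5.0, -21.7], [83.1, 5.8, -19.1], [87.4, 8.1, -3.0]]
green [295. 118.] 282 tool mm 5/50/95 [[58.9, -19.1, -21.3], [75.9, -16.3, -5.0], [85.5, -15.3, 13.9]]
green [352. 236.] 189 tool mm 5/50/95 [[8.3, 13.2, -42.2], [16.0, 14.8, -40.5], [20.9, 17.6, -23.4]]
green [309. 246.] 154 tool mm 5/50/95 [[1.3, -11.5, -93.4], [4.4, -8.3, -26.3], [33.4, -4.4, -19.0]]
green [302. 279.] 99 tool mm 5/50/95 [[-10.6, -16.4, -41.8], [-8.7, -11.5, -40.9], [-7.3, -6.7, -40.0]]
green [354. 289.] 138 tool mm 5/50/95 [[-22.0, 15.0, -42.3], [-14.3, 16.6, -41.1], [-7.4, 17.9, -40.1]]
[ 0.5740012  -0.0011288   0.12323097] [-1.79981590e+02 -4.84730887e-03  2.64637257e+00] 0.03612121080254804 25.000005578622222 [ 0.69972943  0.70938087 -1.19509135]
bud [315. 120.] [299, 103, 35, 34, 885] [[64.8, -14.8, -1.0], [74.2, -5.0, 9.5], [83.9, 4.4, 11.4]] world [[0.6385, -0.0022, 0.1119], [0.648, 0.0072, 0.1137], [0.6575, 0.0171, 0.1242]]
violet wrist 1804 [[0.6159, -0.0252, 0.0264], [0.6575, 0.0055, 0.0285], [0.681, 0.0287, 0.0305]]
violet top [[ 0.61467863 -0.02673561  0.0230335 ]
 [ 0.64734005  0.00604816  0.0303942 ]
 [ 0.68134544  0.03664967  0.038092  ]]
```

View pics/w10c.png

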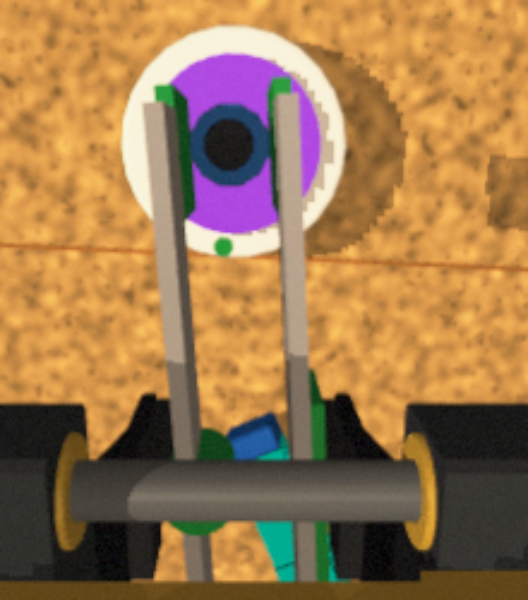

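The earbud is held between the paddles at (230,145) in the crop, over the violet window's middle. I'll let it settle and check that it is still.

Call:
drive_tool:
  moves:
    - [[0,0.5,0],[0,0,0],0.64]
    - [[0,0,0],[0,0,0],0.64]
    - [[0,0,0],[0,0,0],0.64]
    - [[0,0,0],[0,0,0],0.64]
    - [[0,0,0],[0,0,0],0.64]
    - [[0,0,0],[0,0,0],0.64]
    - [[0,0,0],[0,0,0],0.64]
    - [[0,0,0],[0,0,0],0.64]
    - [[0,0,0],[0,0,0],0.64]
    - [[0,0,0],[0,0,0],0.64]

```text
time_s: 13.58
tool_pos: [0.5742, -0.0033, 0.1231]
tool_rot: [180.0, -0.0, 2.5]
force: [0.8, 0.2, -0.9]
grip_width: 0.0364
grasp_force: 25.0
```

Run:
```python
from h import *
o,p,L,P=tips('w11');print(o['tool_pos'],o['joint_velocities'].round(2),o['grip_width'],o['grasp_force']);bud(p,L,P)
c,q,d=shot('top','t11');P2=cloud(c,d);z,q0,d0=load('t5');print('changed px near dish',(cv2.absdiff(q,q0)[155:235,200:285].max(-1)>40).sum())
```

```text
green [335. 108.] 121 tool mm 5/50/95 [[63.4, 5.0, -21.9], [83.4, 5.9, -19.3], [87.4, 8.1, -2.2]]
green [295. 119.] 309 tool mm 5/50/95 [[58.8, -18.9, -21.2], [75.3, -16.3, -6.7], [85.5, -15.3, 13.4]]
green [352. 236.] 191 tool mm 5/50/95 [[8.2, 13.2, -41.9], [16.0, 14.8, -40.4], [21.0, 17.7, -25.0]]
green [309. 246.] 154 tool mm 5/50/95 [[1.2, -11.5, -93.1], [4.4, -8.1, -26.1], [33.3, -4.3, -18.8]]
green [302. 279.] 88 tool mm 5/50/95 [[-10.4, -16.3, -41.8], [-8.8, -11.0, -41.0], [-7.5, -6.7, -40.2]]
green [354. 289.] 130 tool mm 5/50/95 [[-22.1, 15.0, -42.1], [-14.8, 16.6, -41.0], [-8.1, 17.9, -40.0]]
[ 0.57418504 -0.00326185  0.12313211] [ 0.1  -0.06 -0.01  0.01  0.02 -0.13  0.  ] 0.036385206673504956 24.99993314500898
bud [315. 120.] [299, 104, 35, 33, 876] [[64.8, -14.8, -0.9], [74.1, -4.9, 9.5], [83.3, 4.4, 11.4]] world [[0.6387, -0.0046, 0.1117], [0.6481, 0.0048, 0.1136], [0.6573, 0.0147, 0.124]]
0.027 4 [[60.5, -1.4, 94.4], [79.8, 7.8, 95.1]]
changed px near dish 110
```

```bash
python3 -c "
from cell import env
print(env.sign_off())"
```

```text
the job is handed in; nothing more can be done
None
```

The job is handed in at about 13.7 s on the robot's clock: the blue earbud is held still in the closed tongs, within about 1 mm of the middle of the violet window and about 8 cm over the glass; the dish did not visibly shift, and I did not re-measure the other items.

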